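Refit a damper's adjuster knob and close it to its stop

ROBOT

A 6-joint arm with a two-finger parallel gripper is mounted at the origin on the work surface. World frame = base frame: x ahead of the robot, y to its left, z up, the work surface at z = 0. Lengths are in mm, angles in rad, forces in N, time in s.
With the tool pointing down it reaches from about 275 to 750 mm from the base axis. Payload 10.2 kg.
Tool frame: the origin (TCP) lies midway between the tips of the shut fingers; the grasp point (between the pads) lies 19 mm behind it; y points along the fingers, x is the direction in which the jaws open and shut, and the axes are right-handed (so a half turn about y gives the same grasp; the last joint's range is limited). The gripper opens to 88 mm and grips with 3 to 60 N. Pads are 18 mm wide; open, the fingers measure 123 mm over their backs; the gripper's body (75 mm by 187 mm) begins 45 mm behind the grasp point.
Start: joints at [0.949, 0.313, 1.498, -0, 1.331, -0.223], TCP at [203.877, 483.803, 238.72] pointing down, gripper open.
Joint ranges: [-2.94, 2.94], [-0.97, 2.17], [0.19, 2.56], [-1.23, 4.37], [0.02, 3.11], [-2.88, 2.88]. Speed limits (rad/s): [2.39, 2.39, 3.01, 3.14, 3.14, 3.14].

INTERFACE

Orientations are given as a unit quaternion [w, x, y, z].
In Python, from station import reach, move_linear, move_j, gripper_open, gripper_close, wait, solve_ik, get_state, capture, MotionError, finish_job gives the robot as it stands. Calls block until the motion is done:
- reach(position, orientation): joint-space move of the TCP to a pose.
- move_linear(position, max_speed=150, orientation=None, max_force=None): straight line of the TCP; orientation=None keeps the orientation; max_speed is the mean speed in mm/s. With max_force (N) it stops when the force on the tool has changed by that much, and returns True; else False.
- move_j(angles): joint-space move.
- gripper_open() and gripper_close(grasp_force=None): open the fingers fully, or close them until they stop; grasp_force is the grip in N (None keeps the last).
- wait(seconds).
- solve_ik(position, orientation): joint angles nearest the present ones, or None.
- get_state(): the state.
- capture(name): name is "scene" or "top"; returns a dict with "image" (420x560x3 uint8, red, green, blue), "K" (3x3 intrinsics, pixels), "R" (3x3) and "t" (3): a world point X has camera coordinates R X + t. Camera axes: x right, y down, z forward; pixel columns grow to the right and rows downward; lengths in mm; the calibration is good to about 2 mm. A picture is of the moment at which its call begins. There is no depth.
A pose or a line that the arm cannot do raises MotionError and nothing moves.
- finish_job(): hands the job in, once; it reports no verdict.
The state is a dict: "clock": time; "joint_positions": joint angles; "qvel": joint speeds; "tau": joint torques, N m; "position": TCP position; "tcp_rot": TCP orientation; "force": force on the tool from outside, world axes, zero at the start; "ft_torque": the same for the moment, N m; "gripper_width": finger opening in mm.
Only numpy, scipy, OpenCV 4.12 (cv2) and the standard library are available. Lean on these libraries where they do the work, as an engineer would, in place of code of your own. Each camera call takes 0.05 s, during which the arm holds its last target.

TASK

Pick up the loose adjuster knob, turn it so that the flat in its bore matches the flat on the bare shaft of the damper in the vice, and push it down onto the shaft against its spring until it is fully home. Keeping it pressed home, turn it clockwise (seen from above) until you feel the shaft come up against its closed stop. Finish there, still gripping the knob and pressing it fully home so that the locking screw could be fitted; leave the ring, the end cap and the pick on the bench where they lie.

Things in the scene. Friction and masses are not known exactly. Their poses are not given: they have to be found in the camera images.
- knob: Aluminium knob, 42-84 g, upright on the bench, 28 mm tall, 42 mm round with two full-height grip flats 32 mm apart facing its +y and -y: grip across these. D-bore right through: 15 mm across, its flat 2.9 mm from the axis at +x. On that side a pointer nose sticks out to 27 mm from the axis, with a rib 3 mm wide, 2.5 mm high on top. Origin: bore axis at the underside; x to pointer and flat, z up.
- shaft_tip (a point): Centre of the top of the damper's bare upright steel shaft: D-section 14 mm across, flat 2.5 mm from the axis, standing 24 mm above the cap's face, last 3 mm bevelled as a lead-in. The frame turns with the shaft: x points out of its flat, z up. The knob fits when its x axis points the same way as this x axis (free play about 0.2 rad either way).
- cap_face (a point): Centre of the top face of the damper's black cap (30 mm round, 28 mm tall, above a wider hexagon), 205 mm above the bench, on the shaft's axis; z up; does not turn. The knob's underside lands here when fully home. Around the shaft a 25 mm dark spring plate stands 4 mm above this face and presses down flush: 4 N to start it, 7 N flush. Let go, it lifts the knob again.
- adjuster (a joint): Turn of the adjuster shaft in rad: 0 is the closed stop (a hard stop), positive is anticlockwise from above (open), 4.0 its open end. Starts 0.4 to 1.05 from closed. It turns with a drag of about 0.03 N m and stays where it is left.
- damper: The damper, clamped upright and fixed in the vice: aluminium tube 40 mm across, hexagon, slim black cap, and on top the spring plate and bare shaft. 125 mm tall to the cap's face. Origin: centre of its underside, 80 mm above the bench, on the shaft's axis; z up.
- vice: Dark iron bench vice fixed to the bench, holding the damper upright in aluminium soft jaws. Origin on the bench under the damper's axis. Jaws open along its x; 112 mm wide, tops 135 mm above the bench; screw and 200 mm T-bar reach 215 mm to its -x side, anvil 145 mm to its +x side.
- seal_ring: Bystander: black ring, 48 mm outside, 34 mm inside, 12 mm tall, flat on the bench. Origin: centre of its underside.
- end_cap: Bystander: solid aluminium stepped cap, 42 mm flange, 33 mm top, 24 mm tall, no bore. Origin: centre of its underside.
- pick: Bystander: thin pick tool with a 9 mm aluminium handle, 150 mm long, lying on the bench. Origin: under the front end of the handle, at bench height.
Not all that is in view belongs to the job. What is shaped like the knob but blue or turquoise is not meant.

How it is judged:
By the outcome, as a careful person would: the job done as asked, in the order asked, and still so for the second after the job is handed in, while the arm keeps its last pose, push and grip.
It also fails if it takes over 61 s, if anything falls off the work surface, if the arm or the gripper's body presses on something with over 40 N, if the wrist force passes 120 N, or if a joint passes its speed limit or range.

## Working session

There is one attempt and no reset: what is moved stays moved. The work goes in short steps, each a Python script; the robot and the scene stay as the last script left them, time stands still between calls to the robot, and variables do not carry over. Pictures are saved under pics/ and viewed, and the job is handed in when it is done.

```bash
mkdir -p pics; ls
python3 - <<'E'
from station import *
import cv2,pickle
for n in("scene","top"):
    c=capture(n); pickle.dump(c,open(n+'0.pkl','wb'))
    cv2.imwrite(f'pics/{n}0.png',cv2.cvtColor(c["image"],cv2.COLOR_RGB2BGR))
    print(n,c["K"],c["R"],c["t"])
s=get_state();print(s)
E
```

```text
pics
scene [[462.00709165   0.         285.34831537]
 [  0.         462.00709165 208.03476161]
 [  0.           0.           1.        ]] [[ 0.38597288  0.92235789  0.01675852]
 [ 0.69235686 -0.27762506 -0.66600774]
 [-0.60964491  0.26866381 -0.74575656]] [-207.08285029 -323.3741472  1311.21337431]
top [[529.44445443   0.         276.75218652]
 [  0.         529.44445443 219.2368436 ]
 [  0.           0.           1.        ]] [[ 0.0065439  -0.99994457 -0.00824887]
 [-0.98137429 -0.00483813 -0.19204451]
 [ 0.19199395  0.00935195 -0.98135155]] [ -40.32786541  613.0651032  1131.74781361]
{'clock': 0.1, 'joint_positions': array([ 9.48579825e-01,  3.13386502e-01,  1.49830963e+00,  2.77142355e-05,
        1.33100533e+00, -2.23398449e-01]), 'qvel': array([-0.00032868, -0.00032222, -0.0014594 ,  0.00014188,  0.00165547,
       -0.00139512]), 'tau': array([ 9.48577799e-04, -4.02817118e+01, -2.52647227e+01,  6.94724685e-02,
        3.42610432e-02, -7.49525566e-05]), 'position': array([203.75613438, 483.62792293, 238.24153847]), 'tcp_rot': array([-0.58900801,  0.58926831,  0.39067494, -0.39141476]), 'force': array([ 0.75289759, -0.20437004,  0.07137125]), 'ft_torque': array([-0.02450226, -0.04192597, -0.04939852]), 'gripper_width': 88.24851063530518}
```

View pics/scene0.png

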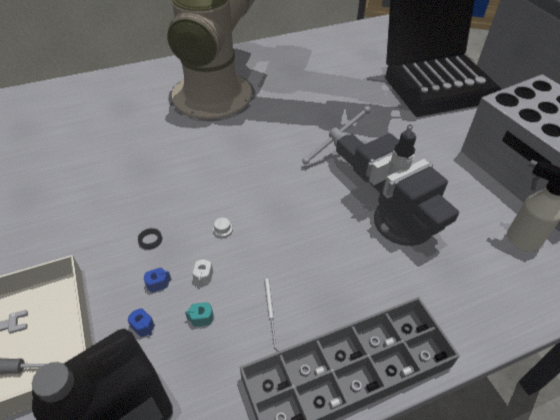

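View pics/top0.png

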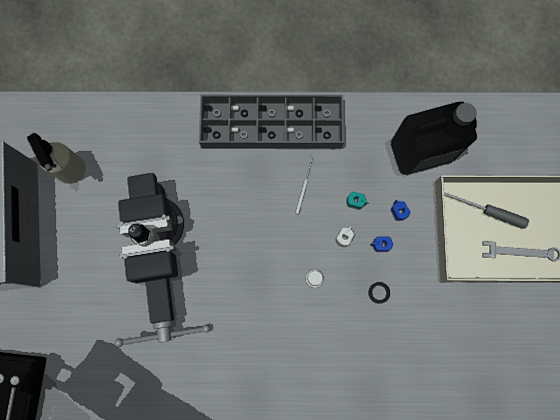

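The scene picture shows the silver knob at about (203,270), with the same knob at (345,237) in the top picture. The damper cap is at (404,140) in scene and (139,232) in top. I'll enlarge both.

Run:
```python
import cv2,numpy as np
s=cv2.imread('pics/scene0.png');t=cv2.imread('pics/top0.png')
def crop(im,x,y,w,h,f): return cv2.resize(im[y:y+h,x:x+w],None,fx=f,fy=f,interpolation=cv2.INTER_CUBIC)
a=np.hstack([crop(t,327,219,36,36,11),crop(t,120,212,36,36,11)])
cv2.imwrite('pics/c_top.png',a)
a=np.hstack([crop(s,185,252,36,36,11),crop(s,388,120,36,36,11)])
cv2.imwrite('pics/c_scene.png',a)
```

```text
(no output)
```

View pics/c_top.png

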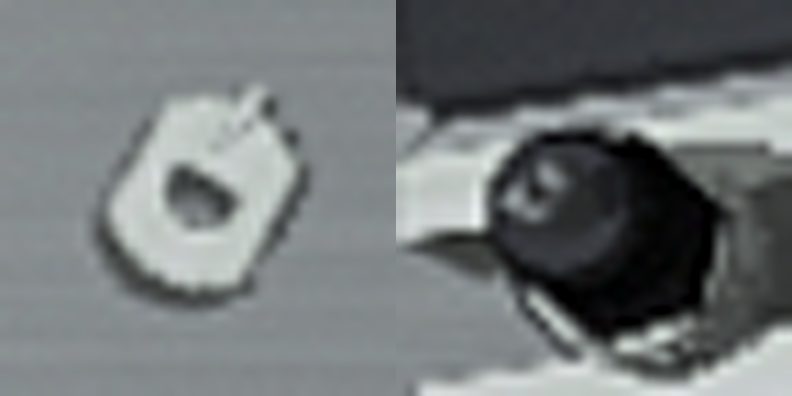

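View pics/c_scene.png

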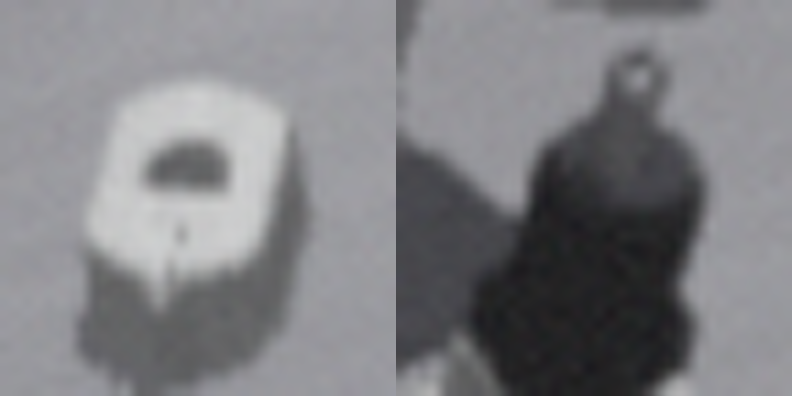

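```bash
cat > h.py <<'E'
import cv2,numpy as np,pickle
from scipy.optimize import minimize
def load(n): return pickle.load(open(n,'rb'))
def proj(c,P):
    q=np.asarray(P,float)@c["R"].T+c["t"]; q=q@c["K"].T
    return q[:,:2]/q[:,2:]
def back(c,uv,z):
    d=c["R"].T@np.linalg.solve(c["K"],[uv[0],uv[1],1.]); o=-c["R"].T@c["t"]
    return o+d*(z-o[2])/d[2]
E
python3 - <<'E'
from h import *
s=load('scene0.pkl');t=load('top0.pkl')
for z in (28,): print('knob',back(t,(345.2,236.9),z),back(s,(202.2,267.2),z))
for uv,n in (((132.2,229.3),t),((409.9,126.8),s)): print('tip',back(n,uv,229))
def crop(im,x,y,w,h,f): 
    g=cv2.cvtColor(im,cv2.COLOR_RGB2GRAY)[y:y+h,x:x+w].astype(float)
    print(g.astype(int)); g=np.clip((g-20)*1.6,0,255).astype(np.uint8)
    return cv2.resize(g,None,fx=f,fy=f,interpolation=cv2.INTER_NEAREST)
a=np.hstack([crop(t["image"],124,221,20,20,20),crop(s["image"],402,120,16,20,20)])
cv2.imwrite('pics/sh.png',a)
E
```

```text
knob [ 578.91969774 -193.67922203   28.        ] [ 580.78992706 -191.66949672   28.        ]
tip [559.02052655 239.00806167 229.        ]
tip [563.49880644 236.0020124  229.        ]
[[ 34  33  31  31  33  36  48  78  78  71  78  90 134 171 175 173 161 158
  156 144]
 [ 42  70  76  72  79  91 118 169 175 169 169 159 156 155 149 155 163 168
  174 145]
 [112 155 171 162 161 160 161 158 149 144 149 112 102  97  91 130 165 178
  204 218]
 [156 149 145 150 163 173 167 129  79  24  10  18  16   3  28  78  93  37
  113 186]
 [167 153 144 168 197 211 161  53  40  51  55  54  55  49  29   7   0   0
    0  34]
 [207 208 207 208 216 159  56  38  51  79  63  48  51  59  57  35  13   5
    3   0]
 [201 201 202 206 200  97  41  56  63 135 106  56  43  51  32  28  23  12
    4   2]
 [194 196 195 205 119  35  59  85  55 122 133  84  47  37  32  28  31  14
   10   5]
 [195 196 202 215 100  50 130 118  34  54  84  62  43  43  31  29  31  15
    9   4]
 [203 202 205 220  91  87 147 129  85  85  64  46  42  42  36  27  34  16
   17  11]
 [208 208 211 225  99  34  73 103 134  96  54  43  42  43  40  36  
[... 1424 characters left out ...]
 101 137 153 152 148 150 151]
 [149 143 132 115  83  76  77  78  80 106 141 148 150 149 148 148]
 [142 124  94  79  70  73  78  79  78  92 123 134 150 151 151 153]
 [112  88  76  68  72  75  78  77  75  75  83 103 132 149 153 152]
 [ 71  70  71  68  70  77  80  77  78  71  74  84 105 135 151 152]
 [ 49  66  64  63  68  72  78  77  68  68  73  74  87 120 147 149]
 [ 45  58  52  58  64  74  75  77  66  68  72  71  80 105 136 150]
 [ 40  42  49  51  58  64  73  72  71  71  73  72  65  80 126 150]
 [ 36  42  47  46  50  60  69  68  69  69  66  64  59  72 123 149]
 [ 34  38  40  45  46  54  57  59  61  60  55  50  46  71 127 150]
 [ 32  34  38  38  39  43  42  43  45  43  41  42  45  79 135 152]]
```

View pics/sh.png

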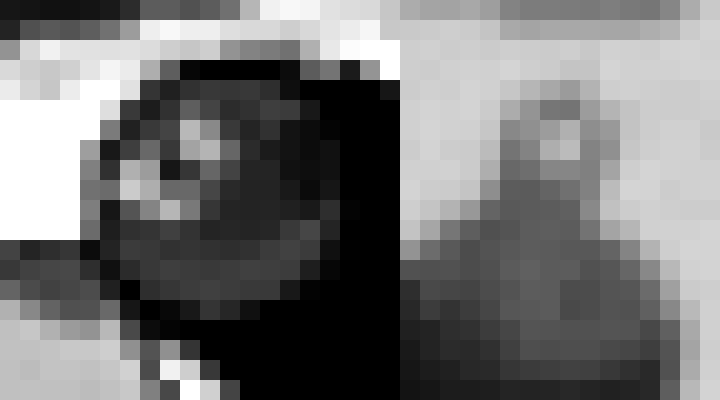

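```bash
python3 - <<'E'
from station import *
from h import *
for n in("scene","top"):
    cs=[capture(n) for _ in range(10)]
    c=dict(cs[0]); ims=np.array([x["image"].astype(float) for x in cs]); c["image"]=ims.mean(0)
    print(n,ims.std(0).mean(), np.ptp([x["t"] for x in cs],axis=0))
    pickle.dump(c,open(n+'A.pkl','wb'))
print(get_state()["clock"])
E
cat > fit.py <<'E'
from h import *
from scipy.optimize import nnls
SS=8
def raster(c,polys,x0,y0,w,h):
    """painter's order label image, supersampled -> coverage per label. polys: (label, Nx3)"""
    n=max(p[0] for p in polys)+1
    lab=np.zeros((h*SS,w*SS),np.int32)
    for l,P in polys:
        u=(proj(c,P)-[x0,y0]+0.5)*SS-0.5
        cv2.fillPoly(lab,[np.round(u*16).astype(np.int32)],int(l),shift=4)
    return np.stack([(lab==k).reshape(h,SS,w,SS).mean((1,3)).ravel() for k in range(n)],1),lab
def dsec(r,f,n=48):
    a0=np.arccos(f/r); a=np.linspace(a0,2*np.pi-a0,n)
    return np.stack([r*np.cos(a),r*np.sin(a)],1)
def place(P2,z,x,y,yaw):
    c,s=np.cos(yaw),np.sin(yaw)
    q=np.asarray(P2)@np.array([[c,s],[-s,c]])+[x,y]
    return np.column_stack([q,np.full(len(q),z)])
E
cat > knobfit.py <<'E'
from fit import *
def knobpolys(x,y,yaw):
    # outline: circle r21 cut at y=+-16, nose to 27 (6 wide guess)
    a0=np.arcsin(16/21)
    a=np.linspace(-a0,a0,17); b=a+np.pi
    body=np.r_[np.c_[21*np.cos(a),21*np.sin(a)],np.c_[21*np.cos(b),21*np.sin(b)]]
    nose=np.array([[18,-5],[27,-2],[27,2],[18,5]])
    rib=np.array([[12,-1.5],[27,-1.5],[27,1.5],[12,1.5]])
    P=[]
    for z in np.arange(0,28,1): 
        P.append((1,place(body,z,x,y,yaw))); P.append((1,place(nose,z,x,y,yaw)))
    P.append((2,place(body,28,x,y,yaw)));P.append((2,place(nose,28,x,y,yaw)))
    P.append((3,place(dsec(7.5,2.9),28,x,y,yaw)))
    P.append((4,place(rib,30.5,x,y,yaw)))
    return P
def cost(p,c,box):
    x0,y0,w,h=box
    A,_=raster(c,knobpolys(*p),*box)
    g=c["image"].mean(2)[y0:y0+h,x0:x0+w].ravel()
    s,r=nnls(A,g); return r/np.sqrt(len(g))
if __name__=="__main__":
    for n,box in(("top",(329,221,32,32)),("scene",(186,254,34,36))):
        c=load(n+'A.pkl')
        for y0 in (0.6,-0.6,):
            yaws=np.arange(-3.1,3.14,.3)
            best=min((cost((580,-193,w),c,box),w) for w in yaws)
        r=minimize(cost,(580,-193,best[1]),args=(c,box),method='Nelder-Mead',options=dict(initial_simplex=[(580,-193,best[1]),(583,-193,best[1]),(580,-190,best[1]),(580,-193,best[1]+.2)]))
        print(n,r.x,r.fun,best)
E
python3 knobfit.py
```

```text
scene 1.6472580026646986 [0. 0. 0.]
top 0.9200068518394507 [0. 0. 0.]
1.1
top [ 5.81580938e+02 -1.93038842e+02 -4.58918760e-01] 11.33528024455349 (np.float64(15.733779906020832), np.float64(-0.4000000000000017))
scene [ 5.81088529e+02 -1.93321357e+02 -4.74875676e-01] 10.560951297016222 (np.float64(11.952850234542321), np.float64(-0.4000000000000017))
```

```bash
cat > shfit.py <<'E'
from fit import *
circ=lambda r:dsec(r,r*0.99999,64)
def polys(x,y,yaw,bev,hr,c):
    P=[]
    cam=-c["R"].T@c["t"]
    P.append((1,place(circ(15),205-12,x,y,0)))
    for z in range(193,205): P.append((1,place(circ(15),z,x,y,0)))
    P.append((2,place(circ(15),205,x,y,0)))
    for z in np.arange(205,209,.5): P.append((3,place(circ(12.5),z,x,y,0)))
    P.append((4,place(circ(12.5),209,x,y,0)))
    # shaft side quads, visible ones only, curved split in sectors, flat own label
    def side(za,zb,ra,fa,rb,fb,base):
        A=place(dsec(ra,fa,25),za,x,y,yaw);B=place(dsec(rb,fb,25),zb,x,y,yaw)
        n=len(A)
        for i in range(n):
            j=(i+1)%n
            q=np.array([A[i],A[j],B[j],B[i]])
            nrm=np.cross(q[1]-q[0],q[3]-q[0])
            if nrm@(cam-q.mean(0))<=0: continue
            P.append((base+(0 if i==n-1 else 1+i//8),q))
    side(209,226,7,2.5,7,2.5,5)
    side(226,229,7,2.5,7-bev,2.5-bev*FB,9)
    P.append((13,place(dsec(7-bev,2.5-bev*FB),229,x,y,yaw)))
    if hr>0: P.append((14,place(circ(hr),229.01,x,y,0)))
    return P
FB=1
def cost(p,yaw,c,box,bev,hr,full=False):
    x0,y0,w,h=box
    A,_=raster(c,polys(p[0],p[1],yaw,bev,hr,c),*box)
    m=A[:,0]<0.02
    m=np.ones(len(A),bool)
    g=c["image"].mean(2)[y0:y0+h,x0:x0+w].ravel()
    # ignore background pixels
    W=np.where(A[:,0]>.9,0,1)
    s,r=nnls(A*W[:,None],g*W)
    if full: return (A@s).reshape(h,w),s
    return r/np.sqrt(W.sum())+0.0
if __name__=="__main__":
    T=load('topA.pkl');S=load('sceneA.pkl')
    for c,uv in((T,None),(S,None)):
        for z in(205,209,229): print(z,proj(c,[[561,237.5,z]]))
    import itertools
    for n,c,box in(("top",T,(122,219,24,22)),("scene",S,(396,120,28,24))):
        for bev,hr in((0,0),(0,2),(1.2,0),(1.2,2)):
            out=[]
            for yaw in np.arange(-3.0,3.2,.25):
                r=minimize(cost,(561,237.5),args=(yaw,c,box,bev,hr),method='Nelder-Mead',options=dict(initial_simplex=[(561,237.5),(564,237.5),(561,240)],maxiter=40))
                out.append((r.fun,yaw,*r.x))
            out.sort(); print(n,bev,hr); print(np.round(out[:5],2))
E
time python3 shfit.py
```

```text
205 [[136.39751734 230.42918067]]
209 [[135.84915534 230.07920782]]
229 [[133.04384523 228.28881682]]
205 [[407.10248189 135.89384062]]
209 [[407.55185474 134.24531503]]
229 [[409.84535927 125.83158715]]
top 0 0
[[ 17.25  -2.25 559.43 237.89]
 [ 17.28  -2.   559.21 237.96]
 [ 17.39  -1.75 559.21 237.8 ]
 [ 17.59  -2.5  559.43 237.89]
 [ 17.73  -1.5  559.37 237.8 ]]
top 0 2
[[ 16.89  -2.25 559.43 237.93]
 [ 16.97  -2.   559.43 237.89]
 [ 17.12  -1.75 559.52 237.99]
 [ 17.24  -2.5  559.21 237.79]
 [ 17.53  -1.5  559.22 237.79]]
top 1.2 0
[[ 16.66  -2.   559.45 237.93]
 [ 16.73  -1.5  559.84 237.25]
 [ 16.74  -1.75 559.28 237.64]
 [ 17.03  -2.25 559.74 238.09]
 [ 17.09  -2.5  559.85 237.62]]
top 1.2 2
[[ 15.95  -1.75 559.39 237.89]
 [ 16.07  -2.   559.47 237.96]
 [ 16.27  -1.5  559.58 237.95]
 [ 16.36  -2.5  559.45 237.98]
 [ 16.52  -2.25 559.52 238.29]]
scene 0 0
[[ 1.0400e+00 -5.0000e-01  6.0104e+02  2.0179e+02]
 [ 9.9900e+00  7.5000e-01  5.6246e+02  2.3798e+02]
 [ 1.0050e+01  1.0000e+00  5.6287e+02  2.3782e+02]
 [ 1.0820e+01  1.2500e+00  5.6270e+02  2.3784e+02]
 [ 1.1160e+01  5.0000e
[... 178 characters left out ...]
2  2.3778e+02]
 [ 1.0820e+01  1.2500e+00  5.6276e+02  2.3807e+02]
 [ 1.1040e+01  5.0000e-01  5.6244e+02  2.3794e+02]]
scene 1.2 0
[[ 0.0000e+00 -1.0000e+00  6.0555e+02  1.9789e+02]
 [ 1.0000e+00 -7.5000e-01  5.9937e+02  2.0443e+02]
 [ 1.0600e+00 -5.0000e-01  6.0037e+02  2.0286e+02]
 [ 1.0120e+01  7.5000e-01  5.6256e+02  2.3792e+02]
 [ 1.0220e+01  1.0000e+00  5.6246e+02  2.3798e+02]]
scene 1.2 2
[[  0.    -1.   605.55 197.89]
 [  0.86  -0.75 601.81 202.06]
 [ 10.09   1.   562.64 237.87]
 [ 10.12   0.75 562.45 237.98]
 [ 10.7    1.25 562.84 237.75]]shfit.py:37: RuntimeWarning: invalid value encountered in scalar divide
  return r/np.sqrt(W.sum())+0.0

real	4m22.388s
user	4m22.395s
sys	0m0.127s
```

```bash
cat > ov.py <<'E'
from shfit import *
import sys
T=load('topA.pkl');S=load('sceneA.pkl')
out=[]
for c,(x0,y0,w,h),xy in((T,(122,219,22,22),(560.5,237.8)),(S,(398,119,22,22),(562,238))):
    g=np.clip((c["image"][y0:y0+h,x0:x0+w]-15)*1.5,0,255).astype(np.uint8)[:,:,::-1]
    F=17
    b=cv2.resize(g,None,fx=F,fy=F,interpolation=cv2.INTER_CUBIC)
    o=b.copy()
    for P,col in((place(dsec(7,2.5),226,*xy,.85),(0,255,0)),(place(dsec(5.5,2.5-1),229,*xy,.85),(0,0,255)),(place(circ(12.5),209,*xy,0),(255,0,255)),(place(circ(15),205,*xy,0),(255,255,0))):
        u=((proj(c,P)-[x0,y0]+.5)*F*8).astype(np.int32)
        cv2.polylines(o,[u],True,col,1,shift=3)
    out.append(np.hstack([b,o]))
cv2.imwrite('pics/ov.png',cv2.resize(np.vstack(out),(600,600)))
E
python3 ov.py
```

```text
(no output)
```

View pics/ov.png

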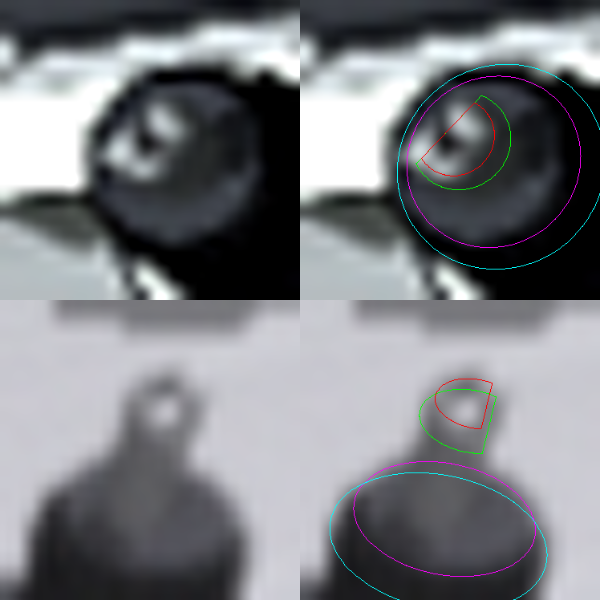

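```bash
cat > ov2.py <<'E'
from fit import *
T=load('topA.pkl')
x0,y0,w,h=300,180,120,90;F=6
b=cv2.resize(T["image"][y0:y0+h,x0:x0+w].astype(np.uint8)[:,:,::-1],None,fx=F,fy=F,interpolation=cv2.INTER_CUBIC)
yaw=-.467
for off,col in((0,(0,0,255)),(6,(0,200,0))):
  for s in(1,-1):
    for z in (0,30):
      a,bb=sorted((s*44,s*61.5))
      P=place([(-9,a+off),(9,a+off),(9,bb+off),(-9,bb+off)],z,581.3,-193.2,yaw)
      cv2.polylines(b,[((proj(T,P)-[x0,y0]+.5)*F).astype(np.int32)],True,col,1)
P=place([(-21,-16),(27,0),(-21,16)],28,581.3,-193.2,yaw)
cv2.polylines(b,[((proj(T,P)-[x0,y0]+.5)*F).astype(np.int32)],True,(255,0,0),1)
cv2.imwrite('pics/ov2.png',b)
E
python3 ov2.py
```

```text
(no output)
```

View pics/ov2.png

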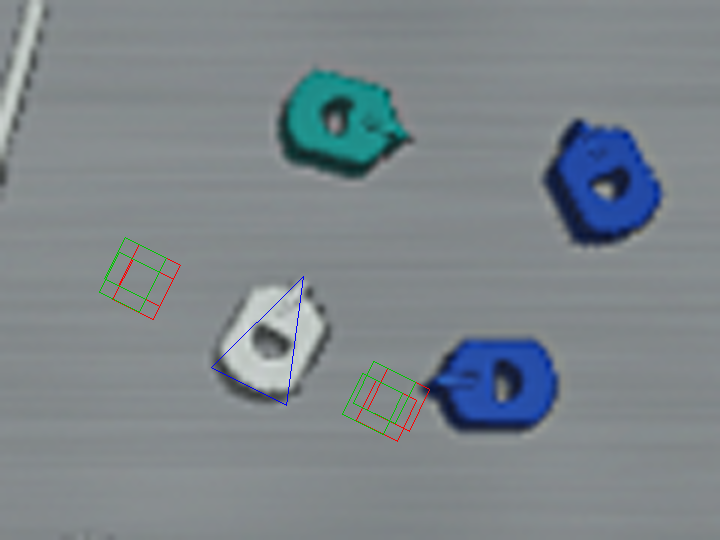

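```bash
cat >> h.py <<'E'
from scipy.spatial.transform import Rotation as Ro
def ori(yaw,s=1):
    """tool down, knob x at yaw; tool x = s*knob y"""
    p=yaw+s*np.pi/2
    M=np.array([[np.cos(p),0,-np.sin(p)],[np.sin(p),0,np.cos(p)],[0,-1,0]])
    q=Ro.from_matrix(M).as_quat(); return [q[3],q[0],q[1],q[2]]
E
python3 - <<'E'
from station import *; from h import *
for s in(1,-1):
    print(s,solve_ik([581.3,-193.2,100],ori(-.467,s)))
    for y in(.85,.4,-.2,-.4): print(y,solve_ik([561,238.3,210],ori(y,s)))
E
```

```text
1 [-5.11889847e-01  6.33743508e-01  1.38436434e+00 -4.44089210e-16
  1.12348481e+00 -1.61568617e+00]
0.85 [ 0.2096971   0.52147052  1.26717706  0.          1.35294508 -2.21109923]
0.4 [ 2.09697097e-01  5.21470516e-01  1.26717706e+00 -4.44089210e-16
  1.35294508e+00 -1.76109923e+00]
-0.2 [ 2.09697097e-01  5.21470516e-01  1.26717706e+00 -4.44089210e-16
  1.35294508e+00 -1.16109923e+00]
-0.4 [ 2.09697097e-01  5.21470516e-01  1.26717706e+00 -4.44089210e-16
  1.35294508e+00 -9.61099229e-01]
-1 [-5.11889847e-01  6.33743508e-01  1.38436434e+00 -4.44089210e-16
  1.12348481e+00  1.52590648e+00]
0.85 [ 2.09697097e-01  5.21470516e-01  1.26717706e+00 -4.44089210e-16
  1.35294508e+00  9.30493424e-01]
0.4 [ 2.09697097e-01  5.21470516e-01  1.26717706e+00 -4.44089210e-16
  1.35294508e+00  1.38049342e+00]
-0.2 [ 2.09697097e-01  5.21470516e-01  1.26717706e+00 -4.44089210e-16
  1.35294508e+00  1.98049342e+00]
-0.4 [ 2.09697097e-01  5.21470516e-01  1.26717706e+00 -4.44089210e-16
  1.35294508e+00  2.18049342e+00]
```

Run:
```python
from station import *; from h import *
p=np.array([203.9,483.8,360.]); move_linear(p,200)
yaw=-.467; off=8*np.array([-np.sin(yaw),np.cos(yaw)])
xy=np.array([581.3,-193.2])+off
reach([*xy,330],ori(yaw)); move_linear([*xy,60],200)
print(move_linear([*xy,4],60,max_force=15))
st=get_state(); print(st["clock"],st["position"],st["force"])
c=capture("top"); cv2.imwrite('pics/t1.png',cv2.cvtColor(c["image"],cv2.COLOR_RGB2BGR)[130:330,230:480])
c=capture("scene"); cv2.imwrite('pics/s1.png',cv2.cvtColor(c["image"],cv2.COLOR_RGB2BGR)[180:380,80:330])
a=cv2.resize(np.hstack([cv2.imread('pics/t1.png'),cv2.imread('pics/s1.png')]),(800,320));cv2.imwrite('pics/p1.png',a)
```

```text
False
7.1583 [ 585.13260223 -186.17319446    4.41350969] [-0.28390731 -0.56441601 -0.05699193]
```

View pics/p1.png

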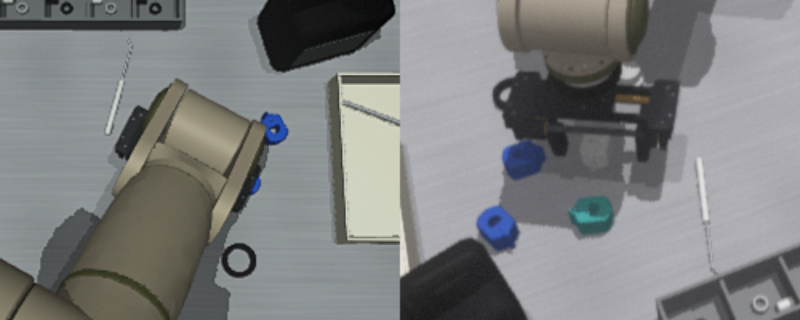

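The scene crop shows the fingers either side of the silver knob, about (595,150), and the blue knob at (523,158) is clear. I'll close the gripper and lift.

Run:
```python
from station import *; from h import *
gripper_close(50)
st=get_state(); print(st["clock"],st["gripper_width"],st["position"],st["force"])
p=st["position"]; move_linear([p[0],p[1],330],250)
st=get_state(); print(st["clock"],st["gripper_width"],st["position"],st["force"],st["ft_torque"])
# approach above the shaft, yaw .85
reach([561,238.4,270],ori(.85))
wait(.3)
st=get_state(); print(st["clock"],st["gripper_width"],st["position"],st["force"],st["ft_torque"])
for n in("scene","top"):
    c=capture(n); pickle.dump(c,open(n+'H.pkl','wb'))
    u=(100,130,220,170) if n=="top" else (320,40,220,170)
    x,y,w,h=u
    cv2.imwrite(f'pics/{n}H.png',cv2.resize(cv2.cvtColor(c["image"],cv2.COLOR_RGB2BGR)[y:y+h,x:x+w],None,fx=3,fy=3,interpolation=cv2.INTER_CUBIC))
```

```text
8.15 31.584356730335944 [ 584.89882622 -186.07940324    3.99697037] [-1.09840714  0.62960659  0.2384517 ]
9.6 31.641705302492856 [ 584.65409882 -185.94587948  328.86077157] [-0.18594352 -0.1766922   0.03971162] [ 0.01835782 -0.02963285 -0.03180136]
11.4833 31.549719397301008 [561.20223552 237.95843068 270.00405252] [-0.65676287  0.02207792 -1.36289453] [0.06659198 0.01939722 0.00881711]
```

View pics/sceneH.png

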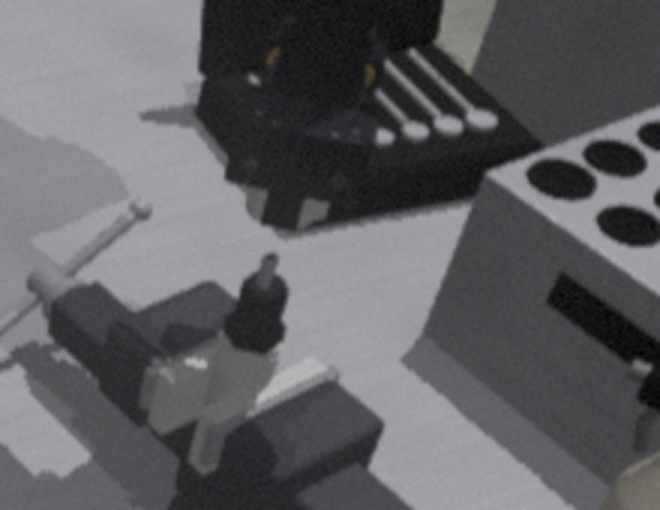

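View pics/topH.png

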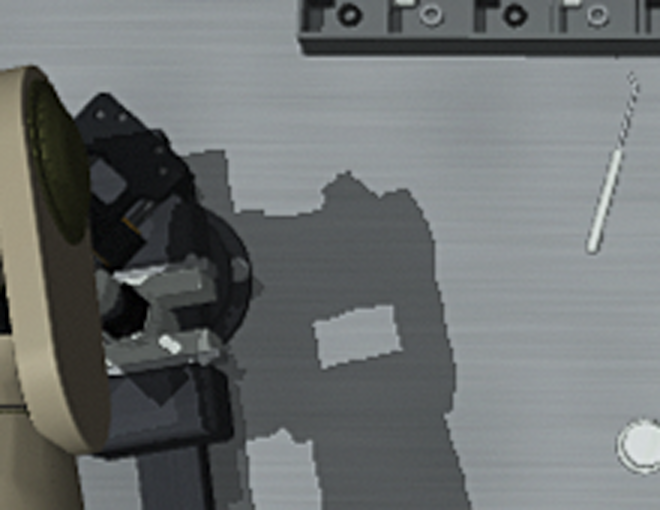

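In the scene crop the knob (about (285,210)) hangs in the jaws above and to the right of the bare shaft tip at (270,260). I'll go down with a force guard and feel for the fit.

```bash
cat > g.py <<'E'
from station import *; from h import *
def S(tag=''):
    s=get_state(); print(tag,round(s["clock"],2),s["position"].round(2),'F',s["force"].round(1),'T',s["ft_torque"].round(3),'w',round(s["gripper_width"],1)); return s
E
python3 - <<'E'
from g import *
move_linear([561,238.4,240],80); S()
h=move_linear([561,238.4,219],20,max_force=6); S(h)
E
```

```text
12.11 [561.06 238.44 240.18] F [-0.9  0.1  0.4] T [ 0.012 -0.035 -0.   ] w 32.1
True 12.66 [561.13 238.43 232.71] F [-0.9 -1.1  5.8] T [ 0.063  0.201 -0.005] w 31.4
```

Run:
```python
from g import *
out=[]
for n,(x,y,w,h) in (("scene",(380,85,60,60)),("top",(105,200,60,60))):
    c=capture(n); pickle.dump(c,open(n+'C.pkl','wb'))
    im=np.clip(cv2.cvtColor(c["image"],cv2.COLOR_RGB2BGR)[y:y+h,x:x+w].astype(float)*1.4,0,255).astype(np.uint8)
    b=cv2.resize(im,None,fx=6.6,fy=6.6,interpolation=cv2.INTER_CUBIC); out.append(b)
cv2.imwrite('pics/C.png',np.hstack(out))
```

```text
(no output)
```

View pics/C.png

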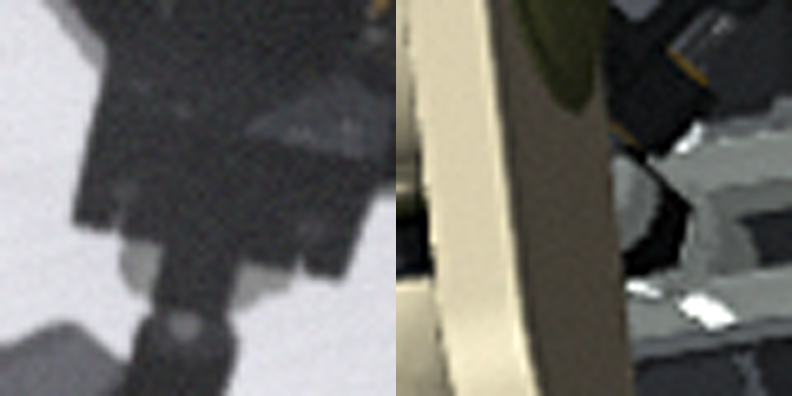

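Run:
```python
from fit import *
from knobfit import knobpolys
c=load('sceneC.pkl')
x,y,w,h=380,85,60,60;F=6.6
im=np.clip(c["image"][y:y+h,x:x+w,::-1].astype(float)*1.4,0,255).astype(np.uint8)
b=cv2.resize(im,None,fx=10,fy=10,interpolation=cv2.INTER_CUBIC)
a0=np.arcsin(16/21)
a=np.linspace(-a0,a0,17); bb=a+np.pi
body=np.r_[np.c_[21*np.cos(a),21*np.sin(a)],np.c_[21*np.cos(bb),21*np.sin(bb)]]
nose=np.array([[18,-5],[27,-2],[27,2],[18,5]])
for (X,Y),col in (((561,238.4),(0,0,255)),):
  for z in(229,257):
    for q in(body,nose):
      u=((proj(c,place(q,z,X,Y,.85))-[x,y]+.5)*10).astype(np.int32); cv2.polylines(b,[u],True,col,1)
for (X,Y),col in (((561,238.4),(0,0,255)),((562.3,238),(0,255,0))):
  for z,r in((205,15),(209,12.5)):
    aa=np.linspace(0,6.28,60);u=((proj(c,place(np.c_[r*np.cos(aa),r*np.sin(aa)],z,X,Y,0))-[x,y]+.5)*10).astype(np.int32); cv2.polylines(b,[u],True,col,1)
cv2.imwrite('pics/C2.png',b)
```

```text
(no output)
```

View pics/C2.png

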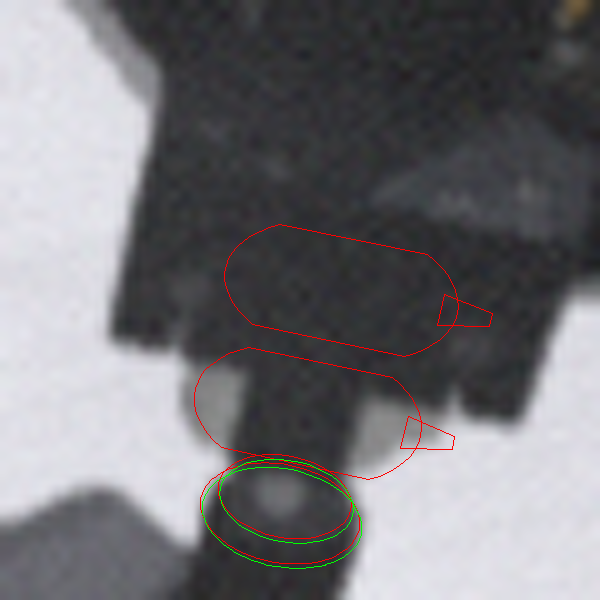

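```bash
cat >> g.py <<'E'
def probe(xy,yaw,zl=233.8,zt=226,f=6,v=25):
    s=get_state()
    move_linear([s["position"][0],s["position"][1],zl],60)
    move_linear([*xy,zl],40,orientation=ori(yaw))
    h=move_linear([*xy,zt],v,max_force=f)
    s=S(f'{np.round(xy,1)} {yaw} {h}'); return h,s
E
python3 - <<'E'
from g import *
yaw=.85; ex=np.array([np.cos(yaw),np.sin(yaw)]);ey=np.array([-ex[1],ex[0]])
b=np.array([561.3,238.4])
for i,j in((2,0),(3.2,0),(1,0),(2,1.2),(2,-1.2)):
    h,s=probe(b+i*ex+j*ey,yaw)
    if not h or s["position"][2]<231.3: break
E
```

```text
[562.6 239.9] 0.85 True 13.51 [562.89 240.48 230.41] F [1.3 2.8 1.2] T [ 0.513 -0.112 -0.004] w 31.9
```

Run:
```python
from g import *
yaw=.85
p=np.array([562.9,240.5])
z=230.2
for k in range(12):
    h=move_linear([*p,z],25,max_force=12)
    s=S(f'{p.round(2)} {z:.1f} {h}')
    F=s["force"]
    p=p+np.clip(0.2*(F[:2]-[-.6,0]),-.6,.6)
    if h and F[2]>9: break
    z-=1.0 if k<5 else 1.5
```

```text
[562.9 240.5] 230.2 False 13.76 [562.95 240.63 230.34] F [0.  1.9 2. ] T [0.45  0.038 0.016] w 31.6
[563.03 240.87] 229.2 False 14.01 [562.87 241.33 228.9 ] F [1.2 5.6 0.9] T [ 0.933 -0.029 -0.074] w 31.9
[563.38 241.47] 228.2 False 14.26 [563.   241.69 227.89] F [-2.1  4.   0.1] T [0.787 0.558 0.028] w 32.1
[563.09 242.07] 227.2 False 14.51 [562.95 241.92 226.99] F [-2.2  1.9  1. ] T [0.451 0.473 0.013] w 31.8
[562.77 242.45] 226.2 False 14.76 [562.86 242.13 226.  ] F [-1.3  0.3 -1. ] T [0.129 0.262 0.025] w 31.4
[562.64 242.5 ] 225.2 False 15.01 [562.77 242.32 225.05] F [-0.8 -0.4 -1. ] T [ 0.001  0.069 -0.037] w 31.7
[562.59 242.42] 223.7 False 15.26 [562.66 242.39 223.59] F [ 0.6 -0.   0.2] T [ 0.045  0.032 -0.015] w 31.9
[562.83 242.42] 222.2 False 15.51 [562.76 242.43 222.04] F [-0.2  0.4 -1. ] T [ 0.097  0.176 -0.02 ] w 31.7
[562.91 242.5 ] 220.7 False 15.76 [562.79 242.51 220.49] F [-1.4 -0.2 -1.2] T [0.113 0.26  0.011] w 31.5
[562.76 242.47] 219.2 False 16.01 [562.74 242.48 219.05] F [-1.2 -0.3 -1.2] T [ 0.119  0.142 -0.008] w 31.8
[562.63 242.41] 217.7 False 16.26 [562.71 242.39 217.64] F [ 0.2  0.5 -0.7] T [0.069 0.098 0.008] w 31.5
[562.78 242.51] 216.2 False 16.51 [562.73 242.49 216.02] F [-0.7 -0.9 -0.6] T [0.116 0.119 0.014] w 31.1
```

Run:
```python
from g import *
p=[562.72,242.46]
for z in (214.5,213,212,211,210,209.3,208.6,208,207.5,207):
    h=move_linear([*p,z],15,max_force=16); s=S(f'{z} {h}')
    if s["force"][2]>13: break
out=[]
for n,(x,y,w,h) in (("scene",(380,85,60,60)),("top",(105,200,60,60))):
    c=capture(n); pickle.dump(c,open(n+'D.pkl','wb'))
    im=np.clip(cv2.cvtColor(c["image"],cv2.COLOR_RGB2BGR)[y:y+h,x:x+w].astype(float)*1.4,0,255).astype(np.uint8)
    out.append(cv2.resize(im,None,fx=6.6,fy=6.6,interpolation=cv2.INTER_CUBIC))
cv2.imwrite('pics/D.png',np.hstack(out))
```

```text
214.5 False 16.77 [562.7  242.46 214.34] F [-1.3 -0.3 -1.3] T [0.073 0.092 0.034] w 31.6
213 False 17.02 [562.74 242.48 213.02] F [-0.4 -1.   0.7] T [ 0.091  0.187 -0.018] w 31.7
212 False 17.27 [562.74 242.47 212.3 ] F [-2.  -0.8  3.6] T [ 0.051  0.371 -0.026] w 31.5
211 False 17.52 [562.73 242.5  211.21] F [-1.8 -0.3  5. ] T [0.066 0.492 0.004] w 31.6
210 False 17.77 [562.75 242.49 210.18] F [-2.5 -0.   4.5] T [ 0.032  0.417 -0.04 ] w 31.9
209.3 False 18.02 [562.77 242.48 209.6 ] F [-2.9 -0.1  6.7] T [ 0.093  0.513 -0.02 ] w 31.5
208.6 False 18.27 [562.76 242.5  209.01] F [-3.8 -0.5  6.1] T [-0.006  0.506 -0.025] w 31.7
208 False 18.52 [562.79 242.5  208.98] F [-3.9 -0.2 10.4] T [-0.026  0.757  0.01 ] w 31.5
207.5 False 18.77 [562.78 242.52 208.94] F [-4.6 -1.7 12.3] T [-0.115  0.973 -0.025] w 31.6
207 False 19.02 [562.79 242.52 208.93] F [-6.4 -2.  16. ] T [-0.153  1.206 -0.034] w 32.0
```

View pics/D.png

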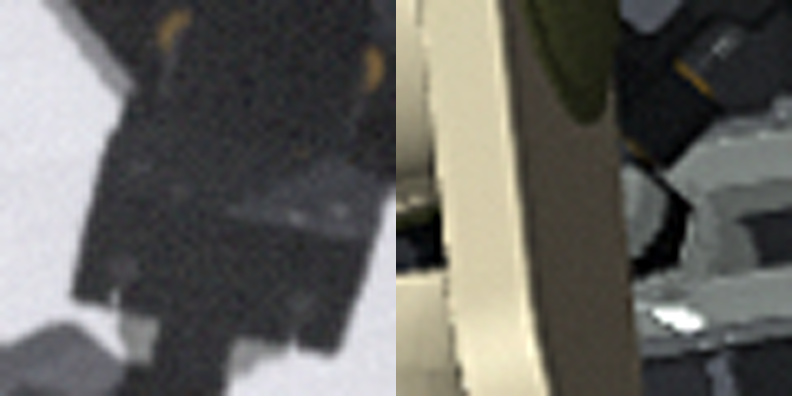

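Full-home contact came at TCP z = 208.95 as predicted, with the spring starting at 213. In the scene crop the knob (160–290, 350) now sits down on the cap. Next I'll turn it clockwise about the estimated shaft axis, correcting sideways by force.

```bash
cat > turn.py <<'E'
from g import *
import sys
y0=float(sys.argv[1]); y1=float(sys.argv[2]); st=float(sys.argv[3]); lim=float(sys.argv[4]); px,py,d=map(float,sys.argv[5:8]); zt=float(sys.argv[8])
ax=np.array([px,py]); yaw=y0
while yaw>y1+1e-9:
    yaw-=st
    t=ax+d*np.array([np.cos(yaw),np.sin(yaw)])
    move_linear([*t,zt],15,orientation=ori(yaw))
    s=get_state(); q=s["tcp_rot"]; M=Ro.from_quat([q[1],q[2],q[3],q[0]]).as_matrix()
    ym=np.arctan2(M[1,0],M[0,0])-np.pi/2
    F=s["force"]; T=s["ft_torque"]
    print(f'{s["clock"]:.2f} cmd {yaw:.3f} act {(ym+np.pi)%(2*np.pi)-np.pi:.3f} p {s["position"].round(2)} F {F.round(1)} T {T.round(3)} w {s["gripper_width"]:.1f}')
    ax=ax+np.clip(0.06*(F[:2]-[-1,0]),-.25,.25)
    if F[2]>24: zt+=.2
    if F[2]<12: zt-=.2
    if abs(T[2])>lim: print('LIMIT');break
print('ax',ax,'zt',zt,'yaw',yaw)
E
python3 turn.py .85 .45 .05 .2 560.77 240.25 3 207.2
```

```text
19.38 cmd 0.800 act 0.800 p [562.96 242.35 208.96] F [-6.9 -2.3 13.8] T [-2.250e-01  1.139e+00  1.000e-03] w 31.6
19.62 cmd 0.750 act 0.750 p [562.97 242.12 208.96] F [-5.8 -0.7 13.8] T [-0.152  0.942 -0.069] w 31.5
19.88 cmd 0.700 act 0.700 p [562.96 242.01 208.96] F [-4.5 -1.9 13.9] T [-0.13   0.786 -0.061] w 31.1
20.12 cmd 0.650 act 0.650 p [562.96 241.85 208.97] F [-3.2 -0.9 13. ] T [-0.063  0.672 -0.05 ] w 31.8
20.38 cmd 0.600 act 0.600 p [562.98 241.78 208.95] F [-3.   0.6 12.2] T [ 0.017  0.577 -0.038] w 31.7
20.62 cmd 0.550 act 0.550 p [562.99 241.78 208.95] F [-2.6 -0.3 12.3] T [ 0.086  0.507 -0.078] w 31.8
20.88 cmd 0.500 act 0.500 p [563.01 241.74 208.94] F [-2.9  0.7 12.6] T [ 0.221  0.439 -0.062] w 31.7
21.12 cmd 0.450 act 0.450 p [563.03 241.67 208.94] F [-1.9  0.5 12.4] T [ 0.232  0.411 -0.03 ] w 31.6
ax [559.54685   239.9929131] zt 207.2 yaw 0.44999999999999973
```

```bash
python3 turn.py .45 -.45 .05 .15 559.55 240.0 3 207.0
```

```text
21.38 cmd 0.400 act 0.400 p [563.06 241.61 208.91] F [-1.9  0.8 12.9] T [ 0.192  0.485 -0.102] w 31.6
21.62 cmd 0.350 act 0.350 p [563.06 241.55 208.95] F [-2.   0.5 13.1] T [ 0.232  0.478 -0.134] w 31.3
21.88 cmd 0.300 act 0.300 p [563.05 241.48 208.93] F [-2.2  1.6 12.9] T [ 0.25   0.49  -0.082] w 31.2
22.12 cmd 0.250 act 0.250 p [563.05 241.42 208.94] F [-1.8  2.6 13.4] T [ 0.235  0.375 -0.058] w 31.5
22.38 cmd 0.200 act 0.200 p [563.08 241.35 208.97] F [-1.   2.  13.4] T [0.217 0.392 0.005] w 31.6
22.62 cmd 0.150 act 0.150 p [563.09 241.33 208.94] F [-1.9  1.4 13. ] T [ 0.199  0.356 -0.051] w 31.7
22.88 cmd 0.100 act 0.100 p [563.08 241.26 208.95] F [-1.5  1.8 13.2] T [ 0.222  0.336 -0.053] w 31.6
23.12 cmd 0.050 act 0.050 p [563.09 241.2  208.98] F [-1.3  0.8 13. ] T [ 0.145  0.353 -0.044] w 31.5
23.38 cmd 0.000 act -0.000 p [563.06 241.11 208.93] F [-1.8  1.2 12.5] T [ 0.219  0.369 -0.054] w 31.3
23.62 cmd -0.050 act -0.050 p [563.06 241.07 208.95] F [-1.8  2.4 12.5] T [ 0.211  0.244 -0.025] w 31.8
23.88 cmd -0.100 act -0.100 p [563.02 240.99 208.92] F [-1.   1.4 12.8] T [ 0.115  0.273 -0.083] w 31.6
24.12 cmd -0.150 act -0.150 p [563.01 240.97 208.96] F [-0.4  1.  12.2] T [ 0.175  0.201 -0.016] w 31.5
24.38 cmd -0.200 act -0.200 p [563.01 240.88 208.94] F [-1.3  1.5 13.9] T [ 0.148  0.317 -0.026] w 31.4
24.62 cmd -0.250 act -0.250 p [562.97 240.83 208.98] F [-1.1  1.8 12.4] T [ 0.144  0.329 -0.045] w 31.2
24.88 cmd -0.300 act -0.300 p [562.95 240.75 208.96] F [-0.8  0.8 13.8] T [ 0.185  0.233 -0.078] w 31.7
25.12 cmd -0.350 act -0.350 p [562.95 240.7  208.97] F [-0.2  1.3 13.4] T [ 0.162  0.243 -0.03 ] w 32.0
25.38 cmd -0.400 act -0.400 p [563.02 240.7  208.96] F [ 0.   1.7 12. ] T [0.18  0.117 0.011] w 31.5
25.62 cmd -0.450 act -0.450 p [563.13 240.67 208.97] F [ 0.2  1.1 12.1] T [ 0.183 -0.029  0.113] w 31.6
ax [559.32765654 241.54284225] zt 207.0 yaw -0.4499999999999999
```

```bash
python3 turn.py -.45 -.53 .02 .45 559.4 241.4 3.3 206.9
```

```text
25.88 cmd -0.470 act -0.469 p [563.2  240.62 208.94] F [-1.6  2.4 13.4] T [0.306 0.351 0.242] w 31.4
26.12 cmd -0.490 act -0.489 p [563.22 240.66 208.96] F [-1.2  2.7 13.1] T [0.248 0.289 0.257] w 31.5
26.38 cmd -0.510 act -0.509 p [563.27 240.63 208.98] F [-0.4  0.7 12.8] T [0.203 0.213 0.291] w 31.6
26.62 cmd -0.530 act -0.529 p [563.26 240.59 208.95] F [-0.5  1.7 13.6] T [0.176 0.213 0.44 ] w 31.8
ax [559.4161839  241.84358649] zt 206.9 yaw -0.53
```

Run:
```python
from g import *
wait(.6); S(); wait(.3); S()
out=[]
for n,(x,y,w,h) in (("scene",(350,60,110,110)),("top",(80,180,110,110))):
    c=capture(n); pickle.dump(c,open(n+'E.pkl','wb'))
    im=np.clip(cv2.cvtColor(c["image"],cv2.COLOR_RGB2BGR)[y:y+h,x:x+w].astype(float)*1.4,0,255).astype(np.uint8)
    out.append(cv2.resize(im,None,fx=3.6,fy=3.6,interpolation=cv2.INTER_CUBIC))
cv2.imwrite('pics/E.png',np.hstack(out))
c=capture("top");cv2.imwrite('pics/topE.png',cv2.cvtColor(c["image"],cv2.COLOR_RGB2BGR))
```

```text
27.23 [563.24 240.6  208.95] F [-0.4  1.6 13.2] T [0.175 0.204 0.362] w 31.5
 27.52 [563.26 240.6  208.95] F [-0.5  1.2 12.6] T [0.205 0.258 0.411] w 31.7
```

View pics/E.png

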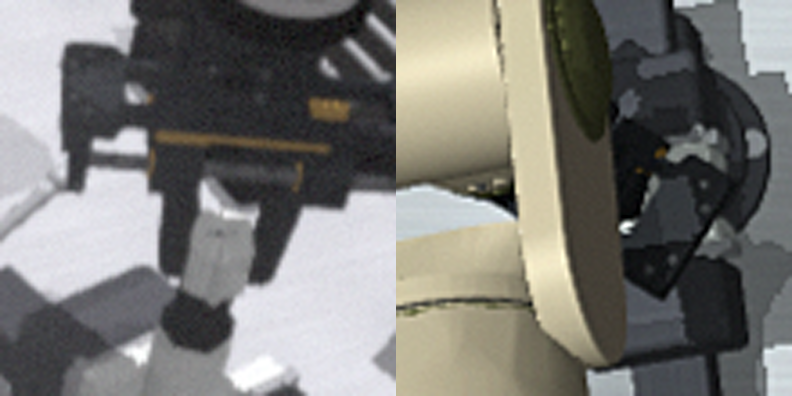

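View pics/topE.png

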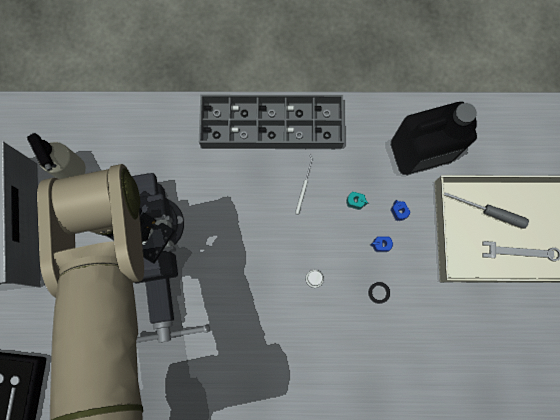

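The scene crop shows the knob seated on the cap at (220,260), its nose toward the camera and the fingers on both flats. In the top picture the ring (379,292), end cap (314,278) and pick (303,185) have not moved. Push and torque are steady, so I'll hand it in.

Run:
```python
from station import *
finish_job(); print(get_state()["clock"])
```

```text
the job is handed in; nothing more can be done
the job is handed in; nothing more can be done
```

The knob is on the damper shaft, pressed fully home, and turned clockwise until I felt the closed stop. I handed the job in at about 27.6 s of the 61 s, with the arm still gripping and pressing.

- **Grip:** I took the silver knob across its flats at 50 N. I came in 8 mm off-centre to stay clear of the blue knob, so the jaws slid it a few millimetres as they closed.
- **Fit:** The first touch landed on top of the shaft. A second touch 2 mm over found the bevel, and following the side forces took the knob down the shaft. The place where it fitted was about 2–4 mm from my camera estimate, mostly in y, which includes the knob sitting off-centre in the grip.
- **Fully home:** The spring was felt from TCP height 213, and the knob seated hard at 208.95 against an expected 209. The push was 12–14 N at the end, against the spring's 7 N, and the height held within about 0.05 mm through the whole turn.
- **Closed stop:** I turned about 1.38 rad in all. The torque stayed near zero or slightly negative until about 1.25 rad, then climbed to about 0.4 N m with low side forces, and held there for a second. The small drag of the shaft itself was lost in the sensor noise. The stop came near the far end of the range the task allows once the free play is counted.
- **Other parts:** The last pictures show the knob seated on the cap. The ring, end cap, pick and coloured knobs are where they were.

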